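Lid the drive tub and set the purge selector

TASK

Close the black tub of drives on the purge station with the larger lid, pressing it down until it is fully home under both sprung clips. Then start the purge: push the selector knob in, turn it clockwise to the middle of its three positions (two dots) and let it pop back up there. Leave the other things on the bench where they are.

Things in the scene. Friction and masses are not known exactly. Their poses are not given: they have to be found in the camera images.
- tub_seat (a point): Point on the fixed purge station, above the tub's middle and 73 mm above the bench, where the lid's centre (lid_center) lies when the lid is fully home. Axes: x along the station's 170 mm side (within 0.35 rad of the bench's x), y along its 300 mm side, z up. The station is a white slab 170 x 300 x 24 mm carrying the tub, two clips and the selector.
- tub_rim (a point): Centre of the mouth of the open black tub, level with its rim, 62 mm above the bench (11 mm below tub_seat); same axes. Tub outside 126 (x) x 96 (y) mm, walls 4 mm, mouth 118 x 88 mm, drives standing low inside. The clips stand at its +x and -x ends.
- clip_far_nose (a point): Inmost edge of the black sprung clip, 40 mm wide, at the tub's +x end: 62.5 mm from the tub's centre, 70 mm above the bench; the clip's top is at 83 mm and slopes down inwards. The lid pressed straight down pushes both noses outwards (about 8 N in all, up to 13 N); they spring back over its plate. Unpressed, the lid sits about 12 mm too high; if one end stays up, press there.
- clip_near_nose (a point): The same for the like clip at the tub's -x end (its own x axis points to -x of the station).
- lid_center (a point): Centre of the larger of two grey lids, loose and upright on the bench: 130 (its x) x 100 (its y) x 46 mm, about 90 g; point 23 mm above its underside. Below: a tapered plug 12 mm high, 115 x 85 mm at its top and 105 x 75 at its foot; on that a plate 6 mm thick, its top 5 mm below this point. It fits the tub either way round, its x along tub_seat's x.
- lid_bar (a point): Centre of the grip bar on the middle of that lid's plate, 9 mm above lid_center; same axes. The bar is 60 mm long (x), 14 mm thick (y) and 28 mm high (z), so its top is 14 mm above this point. Pinch it across its thickness.
- selector_grip (a point): Point on the upright axis of the black selector knob, 83 mm above the bench when the knob is up; turns and sinks with it. Knob: disc of 52 mm diameter, its top 21 mm below this point, with a bar grip 48 mm long (x), 14 mm thick (y), its top 9 mm above this point. The pointer (white line on top, small pointed nose on the disc) is at the -x end.
- dial (a point): Centre of the top of the knob's fixed round bare metal base, 92 mm diameter, 44 mm above the bench, on the knob's axis, 140 mm from the tub's centre towards the station's -y; station axes. One, two and three black dots mark the three positions: one dot in -x, the others 60 and 120 degrees clockwise from it.
- selector (a joint): Angle of the selector knob in rad, growing clockwise seen from above. Positions at 0 (one dot), 1.047 (two dots, the middle one) and 2.094 (three dots); it starts in the first, with up to 0.1 rad of play either side in each. It is blocked between positions unless pushed in.
- selector_press (a joint): How far the knob is pushed in, in m: 0 up, 0.008 fully in, a hard stop. A spring resists with 3 N at the start and 8.5 N fully in. Pushed in by 0.005 or more (0.0065 is best) the knob turns freely (0.03 N m); let go in a position it pops up to 0, let go between positions it stays in.
- small_lid_center (a point): Bystander: a smaller grey lid 80 x 60 x 46 mm of the same shape, which does not fit; point at its centre.
- drive: Bystander: bare metal drive 100 x 70 x 7 mm lying flat; origin at the centre of its underside.
- bottle: Bystander: white bottle, 52 mm diameter, 120 mm high, standing; origin at the centre of its foot.
- driver: Bystander: screwdriver 160 mm long with a black handle, lying along its x; origin on the bench below its middle.
Mind the look-alikes: they are no part of the job. Leave any blue, brown or turquoise look-alike of the part that bears lid_center alone.

How it is judged:
On the way, in this order (a step that is already met when the one before it is completed fails the run):
1. the lid is snapped fully home on the tub under both clips (z of lid_center in the frame of tub_seat between -0.003 and 0.002 m and horizontal distance between lid_center and tub_seat below 0.005 m and angle between lid_center's own z axis and vertical below 0.03 rad and angle between the x axis of lid_center and the x axis of tub_seat, either way round below 0.08 rad), for 0.2 s.
2. the selector knob has been pushed in, turned and has popped up in its middle position (value of joint selector between 0.847 and 1.247 rad and value of joint selector_press below 0.0015 m), for 0.2 s.
At the end, for the whole second after the job is handed in: The larger lid is at rest fully home on the tub (within 2 mm of its seated height, 5 mm of its seated place, level within 0.03 rad, square within 0.08 rad either way round), and the selector knob is up (within 1.5 mm) in its middle position (1.047 rad, within 0.2) (all of step 1 and all of step 2 and linear speed of lid below 0.02 m/s); the robot touches nothing.
It fails at once if the small lid is shifted by more than 30 mm (distance of small_lid_center from where it was at the start of the episode above 0.03 m).
It fails at once if the drive is shifted by more than 30 mm (distance of drive from where it was at the start of the episode above 0.03 m).
It fails at once if the bottle is shifted by more than 30 mm (distance of bottle from where it was at the start of the episode above 0.03 m).
It fails at once if the screwdriver is shifted by more than 30 mm (distance of driver from where it was at the start of the episode above 0.03 m).
It also fails if it takes over 67 s, if anything falls off the work surface, if the arm or the gripper's body presses on something with over 40 N, if the wrist force passes 120 N, or if a joint passes its speed limit or range.

ROBOT

A 7-joint arm with a two-finger parallel gripper is mounted at the origin on the work surface. World frame = base frame: x ahead of the robot, y to its left, z up, the work surface at z = 0. Lengths are in m, angles in rad, forces in N, time in s.
With the tool pointing down it reaches from about 0.425 to 0.875 m from the base axis. Payload 8.4 kg.
Tool frame: the origin (TCP) lies midway between the tips of the shut fingers; the grasp point (between the pads) lies hold_point_z behind it (hold_point_z is the distance from the TCP to the grasp point, in m); z points along the fingers, y is the line along which they close (so a half turn about z gives the same grasp; the last joint's range is limited). The gripper opens to 87 mm and grips with 3 to 60 N. Pads are 19 mm wide; open, the fingers measure 117 mm over their backs; the gripper's body (75 mm by 190 mm) begins 51 mm behind the grasp point.
Start: joints at [1.142, 0.333, 0.04, 1.465, -0.013, 1.343, -0.059], TCP at [0.21, -0.615, 0.223] pointing down, gripper open.
Joint ranges: [-2.58, 2.58], [-0.38, 2.09], [-1.3, 1.39], [0.25, 2.4], [-1.5, 4.64], [0.08, 2.09], [-2.65, 2.65]. Speed limits (rad/s): [2.22, 2.22, 2.79, 2.79, 3.14, 3.14, 3.14].

INTERFACE

Orientations are given as a unit quaternion [x, y, z, w].
In Python, from bench import * gives the robot as it stands.
- The arm moves only by the tool drive_tool, never from a script. Its argument "increments" is a list that holds one entry, the list of rows, each a list of 7 numbers: the shift along the tool's x, y, z in mm, then the turn, a rotation vector about the tool's x, y, z in rad, then the closure in counts, from 0 (fully open) to 255 (shut). A call has 1 to 10 rows; each row is the pose to reach, as a shift and turn from the pose commanded when the call began, along the tool's axes at that moment; what a row does not reach only later rows make up. A row lasts 1/10 s, in which the tool goes at most 50 mm and 8.59 degrees, less where a joint would pass 70% of its speed; a pose out of reach is approached as far as the arm can. A call with a gripper value outside its range is refused whole. The fingers move at their own pace and stop on an object; "grip_force" is the grip in N (left out, the last holds). Time passes only in rows, so rows that repeat a pose let the fingers close. It gives the time, the measured TCP pose, the force, the opening and the grip force at its end, in the units of the state.
- sense(): the state, without advancing time (a new reading comes with each control period).
- get_image(name): name is "side" or "top" or "wrist"; returns the picture (480x640x3 uint8, red, green, blue); there is no depth.
- camera_model(name): a dict with "fx", "fy", "cx", "cy" (pixels), "rvec" (rotation vector, rad) and "tvec" (3), from world to camera coordinates, as OpenCV has them. Camera axes: x right, y down, z forward; pixel columns grow to the right and rows downward; lengths in m; the calibration is good to about 2 mm. A picture is of the moment at which its call begins: read the wrist's pose just before it. camera_model takes no time and is no camera call; for the wrist camera it gives the pose at the moment of the call.
- sign_off(): hands the job in; it is judged then, once.
The state is a dict: "time": time; "qpos": joint angles; "qvel": joint speeds; "effort": joint torques, N m; "eef_pos": TCP position; "eef_rot": TCP orientation; "contact_force": force on the tool from outside, world axes, zero at the start; "wrist_torque": the same for the moment, N m; "width": finger opening in m; "grasp_force": force on a finger pad.
Only numpy, scipy, OpenCV 4.12 (cv2) and the standard library are available. Lean on these libraries where they do the work, as an engineer would, in place of code of your own. Each camera call takes 0.05 s, during which the arm holds its last target. There are 200 camera calls.

## Working session

There is one attempt and no reset: what is moved stays moved. The work goes in short steps, Python scripts to look and compute and a tool call to move; the robot and the scene stay as the last step left them, time stands still between calls to the robot, and variables do not carry over. Pictures are saved under pics/ and viewed, at most 10 in all, crops included, and the job is handed in when it is done.

Besides the shell and the picture viewer there is one more tool, called as name(argument=value, ...) on one line, values as JSON. drive_tool: Moves the arm, as the interface text tells. Its arguments: {"type":"object","properties":{"increments":{"type":"array","items":{"type":"array","items":{"type":"array","items":{"type":"number"}}}},"grip_force":{"type":"number"}},"required":["increments"]}

```bash
mkdir -p pics; ls
python3 - <<'E'
from bench import *
import cv2
s=sense();print({k:s[k] for k in('time','eef_pos','eef_rot','contact_force','width')})
for n in('top','side'):
    cv2.imwrite(f'pics/{n}0.png',get_image(n)[...,::-1])
    c=camera_model(n);print(n,c)
E
```

```text
pics
{'time': 0.0, 'eef_pos': array([ 0.21029062, -0.61456484,  0.22166493]), 'eef_rot': array([ 9.86438781e-01,  1.64127689e-01, -2.08376038e-04, -7.67676855e-04]), 'contact_force': array([ 0.03346774,  0.09147502, -0.3903561 ]), 'width': 0.08687405086939465}
top {'fx': 532.6629917499644, 'fy': 532.6629917499644, 'cx': 316.54258695186513, 'cy': 242.56260848911984, 'rvec': array([ 2.20224201, -2.19999732,  0.05082357]), 'tvec': array([-0.0057785 ,  0.47384022,  1.48584016])}
side {'fx': 451.5235149850589, 'fy': 451.5235149850589, 'cx': 324.4361343189793, 'cy': 241.43921993246366, 'rvec': array([ 0.80278836, -2.60640898,  1.0322374 ]), 'tvec': array([0.41453959, 0.2490938 , 1.019772  ])}
```

View pics/top0.png

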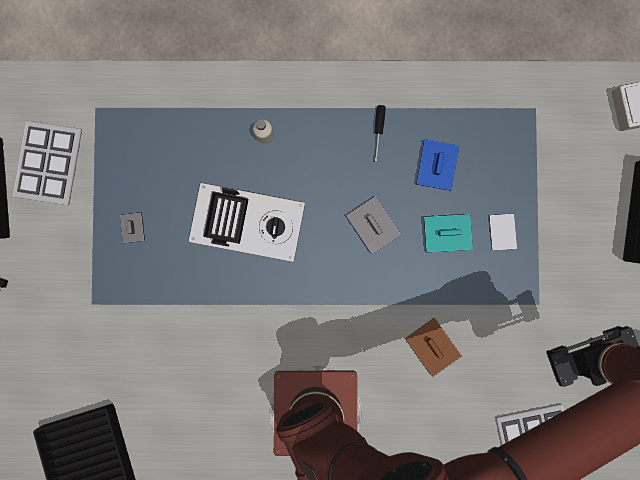

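View pics/side0.png

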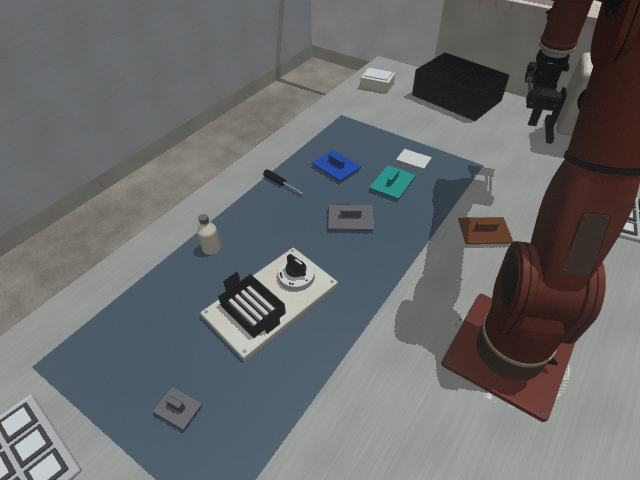

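The top view shows the station with tub at (227,218) and knob at (276,228), the larger grey lid at (373,223), and the small lid at (132,227). Blue, turquoise and brown decoys are to the right. I'll enlarge this region.

```bash
cat > h.py <<'E'
import numpy as np, cv2
from scipy.spatial.transform import Rotation as R
def ray(c,uv,z):
    Rm=cv2.Rodrigues(np.array(c['rvec'],float))[0]; t=np.array(c['tvec'])
    o=-Rm.T@t; d=Rm.T@np.array([(uv[0]-c['cx'])/c['fx'],(uv[1]-c['cy'])/c['fy'],1])
    return o+d*(z-o[2])/d[2]
def proj(c,p):
    return cv2.projectPoints(np.array(p,float).reshape(-1,3),np.array(c['rvec'],float),np.array(c['tvec'],float),np.array([[c['fx'],0,c['cx']],[0,c['fy'],c['cy']],[0,0,1.]]),None)[0].reshape(-1,2)
E
python3 - <<'E'
import cv2
im=cv2.imread('pics/top0.png')[165:275,185:405]
cv2.imwrite('pics/top0c.png',cv2.resize(im,(792,396),interpolation=cv2.INTER_CUBIC))
E
```

```text
(no output)
```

View pics/top0c.png

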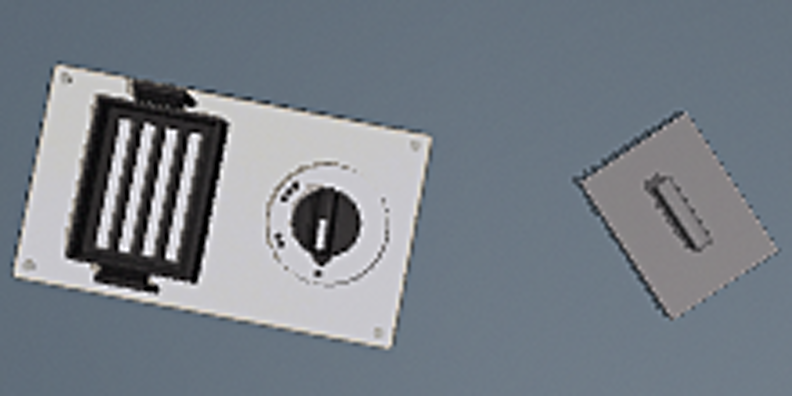

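Crop (×3.6, offset 185,165): station corners (57,64),(432,134),(390,348),(14,277); lid plate corners (686,112),(778,248),(673,319),(578,181); the knob centre is about (326,226), with its pointer down toward the single dot.

Run:
```python
from bench import *; from h import *
c=camera_model('top'); 
P=lambda u,v,z: ray(c,(185+u/3.6,165+v/3.6),z)
S=np.array([P(*p,.024) for p in [(57,64),(432,134),(390,348),(14,277)]])
L=np.array([P(*p,.018) for p in [(686,112),(778,248),(673,319),(578,181)]])
for Q in(S,L):
    print(Q.round(4).tolist(),[round(float(np.linalg.norm(Q[i]-Q[i-1])),4) for i in range(4)],'mean',Q.mean(0).round(4))
ys=(S[0]+S[3]-S[1]-S[2])[:2]; ax=np.arctan2(ys[1],ys[0])-np.pi/2; print('station yaw',ax)
xs=(L[0]+L[3]-L[1]-L[2])[:2]; print('lid x yaw',np.arctan2(xs[1],xs[0]), 'y edge', np.arctan2(*(L[0]+L[1]-L[2]-L[3])[:2][::-1]))
print('knob',P(326,226,.062), 'tubrim',P(150,190,.062),'bar',P(683,212,.046))
d=P(326,226,.062)[:2]; print('tub from knob', d+.14*np.array([-np.sin(ax),np.cos(ax)]))
for n in('eef_rot',):print(R.from_quat(sense()[n]).as_matrix().round(3))
w=camera_model('wrist');print(w)
```

```text
[[0.6401, 0.3182, 0.024], [0.5859, 0.0271, 0.024], [0.4201, 0.0592, 0.024], [0.4746, 0.3497, 0.024]] [0.1685, 0.2962, 0.169, 0.2956] mean [0.5302 0.1886 0.024 ]
[[0.6041, -0.1707, 0.018], [0.4981, -0.2418, 0.018], [0.4428, -0.16, 0.018], [0.5501, -0.0865, 0.018]] [0.1001, 0.1277, 0.0987, 0.1301] mean [ 0.5238 -0.1647  0.018 ]
station yaw -0.1847381303572413
lid x yaw 0.5957933360036815 y edge -0.9886886094513494
knob [0.51165413 0.1061382  0.062     ] tubrim [0.53871031 0.23897631 0.062     ] bar [ 0.52381112 -0.16492901  0.046     ]
tub from knob [0.53737061 0.24375602]
[[ 0.946  0.324 -0.001]
 [ 0.324 -0.946  0.001]
 [-0.    -0.001 -1.   ]]
{'fx': 376.57288211513196, 'fy': 376.57288211513196, 'cx': 317.5007006455029, 'cy': 244.6251379150777, 'rvec': array([-2.35656296,  1.68322088,  0.2498413 ]), 'tvec': array([-0.64875591, -0.03639373,  0.39254398])}
```

drive_tool(increments=[[[443,-324,20,0,0,-0.262,0],[443,-324,20,0,0,-0.262,0],[443,-324,20,0,0,-0.262,0],[443,-324,20,0,0,-0.262,0],[443,-324,20,0,0,-0.262,0],[443,-324,20,0,0,-0.262,0],[443,-324,20,0,0,-0.262,0],[443,-324,20,0,0,-0.262,0],[443,-324,20,0,0,-0.262,0],[443,-324,20,0,0,-0.262,0]]], grip_force=30)

```text
time: 1.1
eef_pos: [0.4971, -0.2035, 0.2042]
eef_rot: [0.957, 0.291, -0.0, 0.0]
contact_force: [1.2, -0.9, 1.1]
width: 0.0873
grasp_force: 0.0
```

Run:
```python
import bench
print([n for n in dir(bench) if n[0]!='_'], getattr(bench,'hold_point_z',None)); print(bench.sense())
```

```text
['Unreachable', 'camera_model', 'get_image', 'hold_point_z', 'sense', 'sign_off'] 0.0187
{'time': 1.1, 'qpos': array([ 0.62892263,  0.13752061, -0.35284199,  1.74999015,  0.04986974,
        1.26293429, -0.71521091]), 'qvel': array([-0.58820197,  0.22976391, -0.38975602, -0.19640295,  0.12635106,
       -0.00870996, -1.00444113]), 'effort': array([  4.1406481 , -52.06437707,  -0.80517741, -37.57363915,
        -0.53018918,   0.3266585 ,   2.13082686]), 'eef_pos': array([ 0.49713381, -0.20345129,  0.20419818]), 'eef_rot': array([ 9.56573846e-01,  2.91490085e-01, -8.54699498e-05,  2.36692674e-05]), 'contact_force': array([ 1.24255811, -0.86499752,  1.0873416 ]), 'wrist_torque': array([-0.04871816, -0.05983725,  0.0019711 ]), 'grasp_force': 0.0, 'width': 0.08728507294327051}
```

drive_tool(increments=[[[0,0,0,0,0,0,0],[0,0,0,0,0,0,0],[0,0,0,0,0,0,0]]])

```text
time: 1.4
eef_pos: [0.4958, -0.2064, 0.204]
eef_rot: [0.957, 0.291, -0.0, -0.0]
contact_force: [-0.3, -0.6, 0.2]
width: 0.087
grasp_force: 0.0
```

```bash
cat >> h.py <<'E'
def go(s,xyz,yaw,tilt=None):
    "tool shift mm and turn about tool z to reach TCP xyz with tool-x yaw, from measured state"
    M=R.from_quat(s['eef_rot']); d=M.inv().apply(np.array(xyz)-s['eef_pos'])*1000
    T=R.from_matrix([[np.cos(yaw),np.sin(yaw),0],[np.sin(yaw),-np.cos(yaw),0],[0,0,-1]])
    print('go',d.round(1),(M.inv()*T).as_rotvec().round(3))
E
python3 - <<'E'
from bench import *; from h import *
s=sense(); w=camera_model('wrist'); cv2.imwrite('pics/w1.png',get_image('wrist')[...,::-1])
Rm=cv2.Rodrigues(w['rvec'])[0]
print(s['eef_pos'],'cam',-Rm.T@w['tvec'],'axis',Rm[2],s['eef_rot'])
go(s,[.5238,-.1647,.2],.5905)
E
```

```text
[ 0.49579774 -0.20638247  0.20402973] cam [ 0.56046082 -0.16273791  0.36698066] axis [-0.23934823 -0.15882314 -0.95785575] [ 9.56746802e-01  2.90921552e-01 -4.54091965e-04 -3.50374365e-05]
go [ 46.5 -19.    4. ] [-0.     0.001 -0.   ]
```

View pics/w1.png

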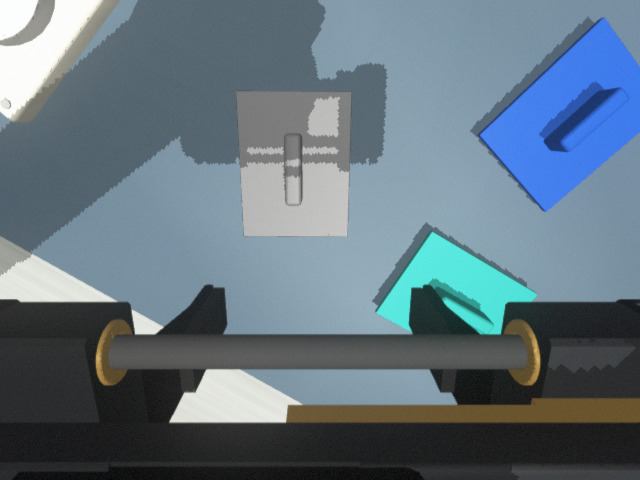

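The wrist view shows the lid plate corners at (236,91),(351,91),(348,237),(244,237), and the bar top along column ~293, rows 134 to 205, well aligned.

Run:
```python
from bench import *; from h import *
s=sense(); w=camera_model('wrist')
L=np.array([ray(w,p,.018) for p in [(236,91),(351,91),(348,237),(244,237)]])
xs=(L[0]+L[1]-L[2]-L[3])[:2]; yaw=np.arctan2(xs[1],xs[0]); m=L.mean(0)
print(L.round(4).tolist(),[round(float(np.linalg.norm(L[i]-L[i-1])),4) for i in range(4)],m,yaw)
go(s,[m[0],m[1],.1],yaw); go(s,[m[0],m[1],.021],yaw)
```

```text
[[0.549, -0.0856, 0.018], [0.6042, -0.168, 0.018], [0.4958, -0.2411, 0.018], [0.4402, -0.1579, 0.018]] [0.1307, 0.0992, 0.1306, 0.1001] [ 0.52229486 -0.16315651  0.018     ] 0.5897807764699242
go [ 46.4 -21.4 104.1] [-0.     0.001 -0.   ]
go [ 46.4 -21.4 183.1] [-0.     0.001 -0.   ]
```

drive_tool(increments=[[[46,-21,40,0,0,0,0],[46,-21,80,0,0,0,0],[46,-21,125,0,0,0,0],[46,-21,160,0,0,0,0],[46,-21,183,0,0,0,0],[46,-21,183,0,0,0,0],[46,-21,183,0,0,0,0],[46,-21,183,0,0,0,255],[46,-21,183,0,0,0,255],[46,-21,183,0,0,0,255]]], grip_force=45)

```text
time: 2.45
eef_pos: [0.5229, -0.1626, 0.0215]
eef_rot: [0.957, 0.291, 0.0, 0.0]
contact_force: [0.9, 0.4, 0.0]
width: 0.0707
grasp_force: 0.0
```

drive_tool(increments=[[[0,0,0,0,0,0,255],[0,0,0,0,0,0,255],[0,0,0,0,0,0,255],[0,0,0,0,0,0,255]]])

```text
time: 2.85
eef_pos: [0.523, -0.1621, 0.0213]
eef_rot: [0.957, 0.292, -0.0, -0.0]
contact_force: [-0.5, -0.1, -0.1]
width: 0.0389
grasp_force: 0.0
```

drive_tool(increments=[[[0,0,0,0,0,0,255],[0,0,0,0,0,0,255],[0,0,0,0,0,0,255],[0,0,0,0,0,0,255],[0,0,0,0,0,0,255],[0,0,-30,0,0,0,255],[0,0,-75,0,0,0,255],[0,0,-120,0,0,0,255],[0,0,-150,0,0,0,255],[0,0,-150,0,0,0,255]]])

```text
time: 3.85
eef_pos: [0.5255, -0.1627, 0.1762]
eef_rot: [0.957, 0.292, 0.003, 0.002]
contact_force: [0.1, -0.3, -0.6]
width: 0.0138
grasp_force: 45.0
```

Run:
```python
from bench import *; from h import *
s=sense(); print(s['eef_pos'],s['width'],s['grasp_force'],s['qpos'])
go(s,[.5375,.2425,.18],-.185)
go(s,[.47,0.05,.20],-.185)
```

```text
[ 0.52549047 -0.16267121  0.17622204] 0.013828820350423645 44.999764524400234 [ 0.56984446  0.181966   -0.39188635  1.76192417  0.07535228  1.20462659
 -0.8217677 ]
go [ 236.  -329.6   -4.7] [ 0.004 -0.007  0.777]
go [  72.7 -207.3  -24.7] [ 0.004 -0.007  0.777]
```

drive_tool(increments=[[[96,-272,-25,0,0,0.777,255],[96,-272,-25,0,0,0.777,255],[96,-272,-25,0,0,0.777,255],[96,-272,-25,0,0,0.777,255],[96,-272,-25,0,0,0.777,255],[96,-272,-25,0,0,0.777,255],[96,-272,-25,0,0,0.777,255],[96,-272,-25,0,0,0.777,255],[96,-272,-25,0,0,0.777,255],[96,-272,-25,0,0,0.777,255]]])

```text
time: 4.85
eef_pos: [0.4512, 0.1155, 0.1958]
eef_rot: [0.996, -0.094, -0.0, 0.0]
contact_force: [1.0, 0.5, -0.8]
width: 0.0136
grasp_force: 45.0
```

Run:
```python
from bench import *; from h import *
s=sense(); w=camera_model('wrist'); cv2.imwrite('pics/w2.png',get_image('wrist')[...,::-1])
print(s['eef_pos'],s['eef_rot'],s['qvel'].round(3)); np.savez('w2.npz',rvec=w['rvec'],tvec=w['tvec'])
go(s,[.5375,.2425,.18],-.185)
```

```text
[0.45115891 0.11550289 0.19581652] [ 9.95617922e-01 -9.35132410e-02 -4.60469843e-04  1.24059853e-04] [ 0.002 -0.002 -0.002 -0.004 -0.001  0.    -0.006]
go [  61.2 -140.9   15.7] [ 0.     0.001 -0.002]
```

View pics/w2.png

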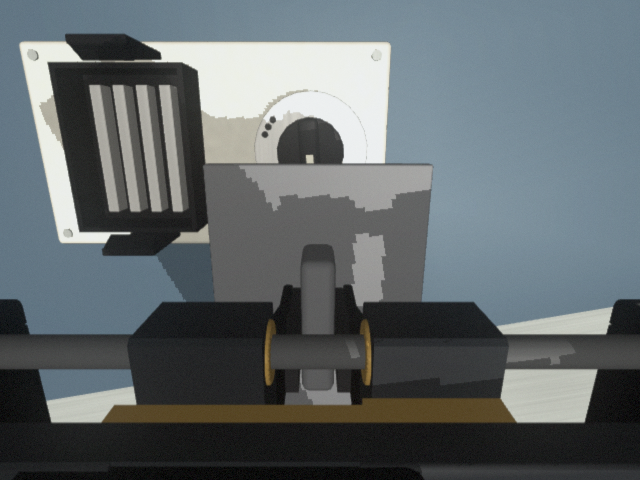

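The wrist view shows the tub at left (rim corners about (49,63), (183,63), (80,231)), and the held lid square in the gripper with its far edge at (204,164)-(432,164). I'll enlarge the tub.

Run:
```python
import cv2
im=cv2.imread('pics/w2.png')[25:265,15:235]
im=cv2.convertScaleAbs(im,alpha=2.2,beta=20)
cv2.imwrite('pics/w2c.png',cv2.resize(im,(550,600),interpolation=cv2.INTER_CUBIC))
```

```text
(no output)
```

View pics/w2c.png

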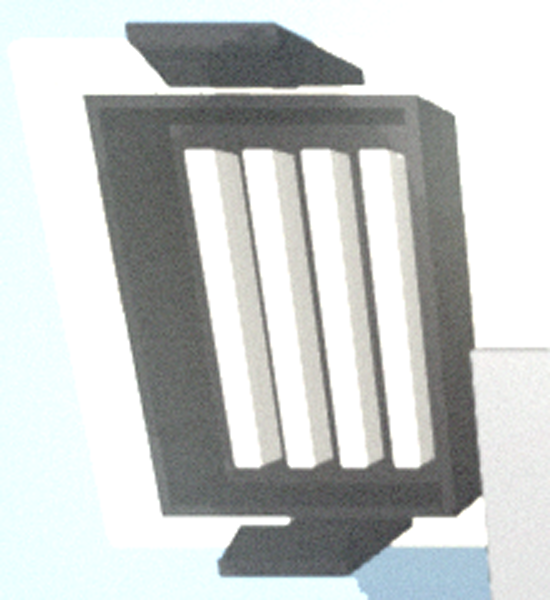

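Rim outer corners in the crop (×2.5, offset 15,25): (84,96),(417,97),(457,515),(163,515).

Run:
```python
from bench import *; from h import *
s=sense(); w=camera_model('wrist')
P=lambda u,v,z: ray(w,(15+u/2.5,25+v/2.5),z)
T=np.array([P(*p,.062) for p in [(84,96),(417,97),(457,515),(163,515)]])
m=T.mean(0); x=(T[0]+T[1]-T[2]-T[3])[:2]; y=(T[0]+T[3]-T[1]-T[2])[:2]
a=np.arctan2(x[1],x[0]); b=np.arctan2(y[1],y[0])-np.pi/2
print(T.round(4).tolist(),[round(float(np.linalg.norm(T[i]-T[i-1])),4) for i in range(4)],m,a,b)
St=[ray(w,p,.024) for p in[(20,42),(391,42)]];print('st edge',np.linalg.norm(St[0]-St[1]),np.arctan2(*(St[0]-St[1])[1::-1])-np.pi/2)
M=R.from_quat(s['eef_rot'])
for p in[(204,164),(432,164)]: print('lid corner in tool',M.inv().apply(ray(w,p,s['eef_pos'][2]-.0033)-s['eef_pos']))
for Y in(a,(a+b)/2): go(s,[m[0],m[1],.15],Y)
go(s,[.5375,.2425,.15],-.185)
```

```text
[[0.6099, 0.2823, 0.062], [0.5918, 0.1882, 0.062], [0.4696, 0.2112, 0.062], [0.4874, 0.3054, 0.062]] [0.1246, 0.0959, 0.1243, 0.0959] [0.53967615 0.2467615  0.062     ] -0.18623129615252887 -0.18855261759277764
st edge 0.29666768676910654 -0.18744581688370832
lid corner in tool [ 0.06452655 -0.04883748  0.00324232]
lid corner in tool [0.06455088 0.04989937 0.00326383]
go [  62.5 -145.3   45.9] [ 0.     0.001 -0.001]
go [  62.5 -145.3   45.9] [ 0.     0.001 -0.   ]
go [  61.2 -140.7   45.9] [ 0.     0.001 -0.002]
```

drive_tool(increments=[[[21,-49,0,0,0,0,255],[42,-97,0,0,0,0,255],[63,-146,0,0,0,0,255],[63,-146,0,0,0,0,255],[63,-146,40,0,0,0,255],[63,-146,80,0,0,0,255],[63,-146,98,0,0,0,255],[63,-146,106,0,0,0,255],[63,-146,106,0,0,0,255],[63,-146,106,0,0,0,255]]])

```text
time: 5.9
eef_pos: [0.5406, 0.249, 0.0915]
eef_rot: [0.996, -0.093, 0.001, -0.0]
contact_force: [0.4, 0.8, 0.3]
width: 0.0137
grasp_force: 45.0
```

Run:
```python
from bench import *; from h import *
s=sense(); print(s['eef_pos'],s['contact_force'],s['wrist_torque'])
go(s,[.5402,.2472,.083],-.187)
c=camera_model('side'); cv2.imwrite('pics/s2.png',cv2.resize(get_image('side')[240:360,180:340],(800,600),interpolation=cv2.INTER_CUBIC)[...,::-1])
```

```text
[0.54059144 0.24896991 0.09153877] [0.42005865 0.81590615 0.30608556] [ 0.03812819 -0.02971726 -0.02274676]
go [-0.1  1.8  8.5] [-0.001 -0.001  0.001]
```

View pics/s2.png

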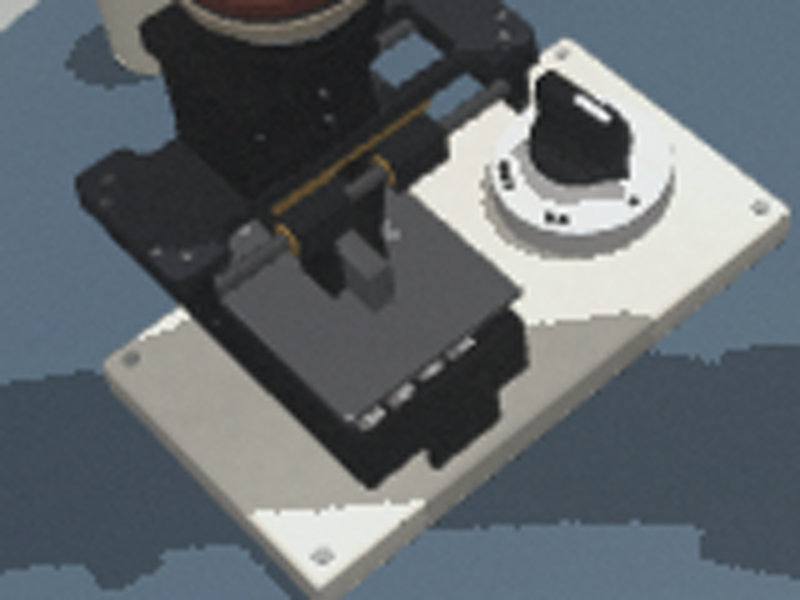

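The lid hovers over the tub, square to it, with the knob clear of the gripper body. Lowering it into the mouth.

drive_tool(increments=[[[0,1.3,0,0,0,0,255],[0,1.3,3,0,0,0,255],[0,1.3,6,0,0,0,255],[0,1.3,9,0,0,0,255],[0,1.3,9,0,0,0,255]]])

```text
time: 6.45
eef_pos: [0.5401, 0.2479, 0.0816]
eef_rot: [0.996, -0.093, 0.001, -0.0]
contact_force: [1.1, 0.2, 1.8]
width: 0.0137
grasp_force: 45.0
```

drive_tool(increments=[[[0,0,3,0,0,0,255],[0,0,6,0,0,0,255],[0,0,8,0,0,0,255],[0,0,8,0,0,0,255]]])

```text
time: 6.85
eef_pos: [0.5393, 0.2476, 0.0727]
eef_rot: [0.996, -0.092, -0.0, 0.0]
contact_force: [2.8, 1.7, -3.3]
width: 0.0138
grasp_force: 45.0
```

drive_tool(increments=[[[0,0,2,0,0,0,255],[0,0,3,0,0,0,255],[0,0,4,0,0,0,255],[0,0,4,0,0,0,255]]])

```text
time: 7.25
eef_pos: [0.5397, 0.2475, 0.0713]
eef_rot: [0.996, -0.093, 0.0, 0.0]
contact_force: [-5.9, -4.8, 20.8]
width: 0.0138
grasp_force: 45.0
```

drive_tool(increments=[[[0,0,-2,0,0,0,255],[0,0,-2,0,0,0,140],[0,0,-2,0,0,0,140],[0,0,-2,0,0,0,140],[0,0,-2,0,0,0,140],[0,0,-40,0,0,0,140],[0,0,-80,0,0,0,140],[-70,20,-120,0,0,0,140],[-70,60,-120,0,0,0,140],[-70,60,-120,0,0,0,140]]])

```text
time: 8.25
eef_pos: [0.4578, 0.1995, 0.191]
eef_rot: [0.996, -0.093, 0.001, 0.001]
contact_force: [0.5, -1.2, 1.0]
width: 0.0392
grasp_force: 0.0
```

Run:
```python
from bench import *; from h import *
s=sense(); w=camera_model('wrist'); cv2.imwrite('pics/w3.png',get_image('wrist')[...,::-1])
print(s['eef_pos'],s['eef_rot'],s['qvel'].round(3))
```

```text
[0.45782614 0.19952659 0.19097702] [ 0.99568697 -0.09276262  0.00119806  0.00106077] [ 0.078 -0.106  0.032  0.074 -0.076 -0.02   0.095]
```

View pics/w3.png

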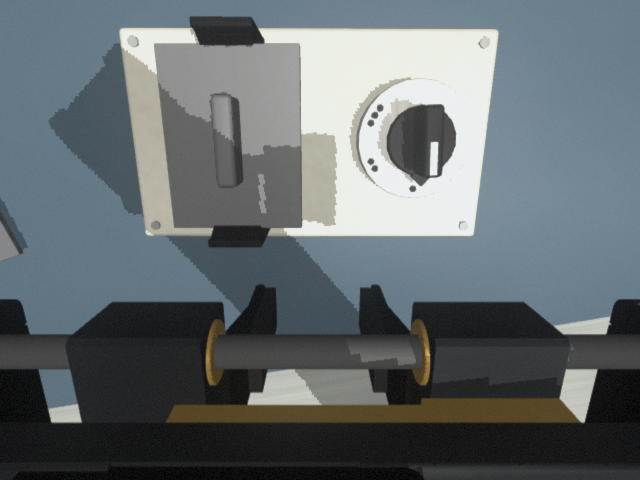

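The lid lies flat with both clips overlapping its ends; plate corners (155,43),(300,43),(302,227),(173,227). Knob disc centre is about (422,140), bar top (414..444, 104..177), with the pointer toward one dot.

Run:
```python
from bench import *; from h import *
s=sense(); w=camera_model('wrist')
L=np.array([ray(w,p,.068) for p in [(155,43),(300,43),(302,227),(173,227)]])
x=(L[0]+L[1]-L[2]-L[3])[:2]
print([round(float(np.linalg.norm(L[i]-L[i-1])),4) for i in range(4)],L.mean(0),np.arctan2(x[1],x[0]))
k=ray(w,(422,140),.062); b=ray(w,(429,140),.092)
B=[ray(w,(414,104),.092),ray(w,(444,104),.092),ray(w,(443,177),.092)]
print('disc',k,'bartop',b,'pred .5137 .110','bar w,l',np.linalg.norm(B[0]-B[1]),np.linalg.norm(B[2]-B[1]))
d=(B[1]-B[2])[:2];print('bar yaw',np.arctan2(d[1],d[0]))
go(s,[.513,.109,.12],-.187); go(s,[.513,.109,.071],-.187)
print(s['qpos'])
```

```text
[0.1294, 0.0991, 0.1294, 0.1008] [0.54057282 0.246654   0.068     ] -0.1944835949047996
disc [0.51524254 0.108891   0.062     ] bartop [0.51638401 0.11207699 0.092     ] pred .5137 .110 bar w,l 0.019599064351407198 0.047381062076728916
bar yaw -0.10596171273996584
go [69.9 78.7 71.1] [ 0.002 -0.003  0.   ]
go [ 69.8  78.6 120.1] [ 0.002 -0.003  0.   ]
[ 0.17302117  0.09871704 -0.70661188  1.83643181  0.07126177  1.22968669
 -2.31272949]
```

The lid is seated: the sizes match at the seated height. q7 has no room for the clockwise turn, so I'll regrasp with a half turn the other way while moving over the knob.

drive_tool(increments=[[[20,22,0,0,0,-0.15,140],[40,45,0,0,0,-0.3,140],[70,79,0,0,0,-0.45,140],[70,79,0,0,0,-0.6,140],[70,79,0,0,0,-0.75,140],[70,79,0,0,0,-0.9,140],[70,79,0,0,0,-1.05,140],[70,79,0,0,0,-1.2,140],[70,79,0,0,0,-1.35,140],[70,79,0,0,0,-1.5,140]]])

```text
time: 9.3
eef_pos: [0.5145, 0.1116, 0.1887]
eef_rot: [0.79, 0.613, -0.0, -0.001]
contact_force: [-0.0, 0.5, -0.1]
width: 0.0394
grasp_force: 0.0
```

drive_tool(increments=[[[0,0,0,0,0,-0.15,140],[0,0,0,0,0,-0.3,140],[0,0,0,0,0,-0.45,140],[0,0,0,0,0,-0.6,140],[0,0,0,0,0,-0.75,140],[0,0,0,0,0,-0.9,140],[0,0,0,0,0,-1.05,140],[0,0,0,0,0,-1.2,140],[0,0,0,0,0,-1.35,140],[0,0,0,0,0,-1.5,140]]])

```text
time: 10.3
eef_pos: [0.5145, 0.1116, 0.1888]
eef_rot: [0.161, 0.987, 0.001, -0.0]
contact_force: [-0.4, 0.6, -0.5]
width: 0.0394
grasp_force: 0.0
```

drive_tool(increments=[[[0,0,0,0,0,-0.142,140],[0,0,0,0,0,-0.142,140],[0,0,0,0,0,-0.142,140],[0,0,0,0,0,-0.142,140]]])

```text
time: 10.7
eef_pos: [0.5141, 0.1113, 0.1891]
eef_rot: [0.095, 0.995, 0.0, -0.0]
contact_force: [0.2, 0.7, 0.9]
width: 0.0392
grasp_force: 0.0
```

Run:
```python
from bench import *; from h import *
s=sense(); print(s['eef_pos'],s['eef_rot'],s['qpos'],s['qvel'].round(3))
go(s,[.5145,.1095,.067],-.16+np.pi)
```

```text
[0.51408567 0.11127502 0.18914275] [ 9.51701938e-02  9.95460971e-01  2.29819598e-04 -1.90105221e-04] [ 0.55086434  0.20906609 -0.94350213  1.7731367   0.17742196  1.24946133
  0.94143435] [-0.003 -0.006  0.     0.003  0.     0.     0.016]
go [ -0.8  -1.7 122.1] [ 0.    -0.    -0.031]
```

drive_tool(increments=[[[-1,-1.5,45,0,0,0,140],[-1,-1.5,85,0,0,0,140],[-1,-1.5,110,0,0,0,140],[-1,-1.5,122,0,0,0,140],[-1,-1.5,122,0,0,0,140],[-1,-1.5,122,0,0,0,255],[-1,-1.5,122,0,0,0,255],[-1,-1.5,122,0,0,0,255],[-1,-1.5,122,0,0,0,255],[-1,-1.5,122,0,0,0,255]]], grip_force=30)

```text
time: 11.7
eef_pos: [0.515, 0.1093, 0.0679]
eef_rot: [0.094, 0.996, -0.0, 0.0]
contact_force: [-0.4, -0.6, 2.7]
width: 0.0137
grasp_force: 30.0
```

Run:
```python
from bench import *; from h import *
s=sense(); print(s['eef_pos'],s['eef_rot'],s['contact_force'],s['wrist_torque'],s['width'],s['grasp_force'])
```

```text
[0.51499605 0.10928635 0.06792429] [ 9.36832046e-02  9.95601946e-01 -1.00821596e-04  4.59860896e-04] [-0.42068925 -0.57127019  2.68725902] [-0.06206756 -0.07071941 -0.04553158] 0.01367457491279625 29.999490855261683
```

Gripped, well centred. Pushing in.

drive_tool(increments=[[[0,0,3,0,0,0,255],[0,0,6,0,0,0,255],[0,0,7,0,0,0,255],[0,0,7,0,0,0,255],[0,0,7,0,0,0,255]]])

```text
time: 12.2
eef_pos: [0.515, 0.1093, 0.0606]
eef_rot: [0.094, 0.996, -0.0, 0.0]
contact_force: [-1.9, -2.7, 5.9]
width: 0.0135
grasp_force: 30.0
```

drive_tool(increments=[[[0,0,0,0,0,0.1,255],[0,0,0,0,0,0.2,255],[0,0,0,0,0,0.25,255]]])

```text
time: 12.5
eef_pos: [0.515, 0.1094, 0.0607]
eef_rot: [0.219, 0.976, -0.0, 0.0]
contact_force: [-0.7, -1.7, 6.7]
width: 0.0137
grasp_force: 30.0
```

Run:
```python
from bench import *; from h import *
s=sense(); print(s['eef_pos'],R.from_quat(s['eef_rot']).as_rotvec(),s['contact_force'],s['wrist_torque'],s['width'],s['grasp_force'])
```

```text
[0.51501558 0.10937629 0.06066081] [ 6.87406640e-01  3.06473716e+00 -1.24949725e-04] [-0.67044734 -1.72711063  6.71310861] [-0.29418105  0.21203256  0.02854964] 0.01372322033404213 29.99990933574736
```

The moment about z is 0.03 N m, so the knob turns freely. Continuing to 1.047.

drive_tool(increments=[[[0,0,0,0,0,0.12,255],[0,0,0,0,0,0.24,255],[0,0,0,0,0,0.36,255],[0,0,0,0,0,0.48,255],[0,0,0,0,0,0.6,255],[0,0,0,0,0,0.72,255],[0,0,0,0,0,0.797,255],[0,0,0,0,0,0.797,255],[0,0,0,0,0,0.797,255]]])

```text
time: 13.4
eef_pos: [0.5151, 0.1094, 0.0607]
eef_rot: [0.579, 0.815, 0.0, 0.0]
contact_force: [-1.0, 0.1, 6.9]
width: 0.0138
grasp_force: 30.0
```

drive_tool(increments=[[[0,0,-3,0,0,0,255],[0,0,-6,0,0,0,255],[0,0,-7,0,0,0,255],[0,0,-7,0,0,0,255],[0,0,-7,0,0,0,140],[0,0,-7,0,0,0,140],[0,0,-7,0,0,0,140],[0,0,-7,0,0,0,140],[0,0,-50,0,0,0,140],[0,0,-100,0,0,0,140]]])

```text
time: 14.4
eef_pos: [0.5129, 0.1092, 0.1597]
eef_rot: [0.579, 0.816, -0.001, -0.002]
contact_force: [1.8, 1.2, 0.4]
width: 0.0389
grasp_force: 0.0
```

drive_tool(increments=[[[-60,-70,-60,0,0,0,140],[-60,-70,-60,0,0,0,140],[-60,-70,-60,0,0,0,140],[-60,-70,-60,0,0,0,140],[-60,-70,-60,0,0,0,140]]])

```text
time: 14.9
eef_pos: [0.4684, 0.0305, 0.2198]
eef_rot: [0.579, 0.816, 0.0, -0.0]
contact_force: [0.4, 0.5, -0.3]
width: 0.0395
grasp_force: 0.0
```

Run:
```python
from bench import *; from h import *
s=sense(); print(s['eef_pos'],s['contact_force'],s['qvel'].round(3))
a=cv2.resize(get_image('side')[235:365,190:350],(400,325),interpolation=cv2.INTER_CUBIC)
b=cv2.resize(get_image('top')[170:270,185:308],(400,325),interpolation=cv2.INTER_CUBIC)
cv2.imwrite('pics/end.png',np.hstack([a,b])[...,::-1])
```

```text
[0.46836587 0.03046549 0.21977305] [ 0.43960837  0.47905826 -0.32618925] [-0.016  0.022 -0.011 -0.     0.001 -0.     0.001]
```

View pics/end.png

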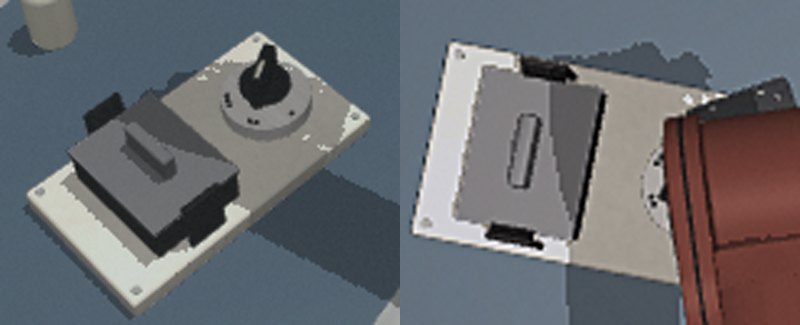

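The final views show the lid level under both clips and the knob pointing at two dots, with the gripper clear.

```bash
python3 -c "
from bench import *
print(sign_off())"
```

```text
the job is handed in; nothing more can be done
None
```

I seated the larger lid under both clips and turned the selector knob to the middle (two-dot) position, then handed the job in at about 15 s; sign-off returned no verdict, and I judged the knob's pop-up from the release move rather than measuring it.

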